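# Swing a square bar about the pivot post into the drill jig's latch

### The job

Load the square steel bar into the drill jig: hold it low over the rests at a slant, slide one end in under the bush plate, between the pivot post and the rear dowel, until it butts against the end stop, then swing it about the post until it bears on the latch block's pad and the sprung tongue has snapped out behind its other end, leaving it flat, up against the end stop and locked. The latch block's setting varies, so feel for the pad and press gently: more than about 20 N (2 kg) on the latch block would shift it in its slots, and the rest of the jig must never take more than 40 N from the bar. Leave the caliper, marker, tape measure and screwdriver where they lie.

Things in the scene. Friction and masses are not known exactly. Their poses are not given: they have to be found in the camera images.
- jig: drill jig, fixed: grey plate 10 thick, x -72..46, y -140..122 (mm, jig frame). Origin: on the bench below the middle of the home bar; x points from the open loading side (robot's side) to the closed side, y along the home bar to the end stop, z up. Two dark rests, tops z 18, carry the bar: nose rest x -20..20, y 55..95; rest strip x -68..12, y -48..-36
- stop_face (a point): end stop: point on its flat face where the home bar's end face butts, at jig (0, 95, 22.5) mm; the face looks to -y of the jig, spans x -20..26 and z 18..34; the dark block is 20 mm thick behind it. Frame axes as the jig's
- post_top (a point): pivot post: round steel pin, 12 mm diameter, top centre at jig (-12, 75, 37) mm, on the loading side of the bar, which pivots against it; the home bar's side passes within 2 mm of it. A bar slanted by 15 to 25 degrees about it (free end towards -x of the jig) is clear of the latch block. Frame axes as the jig's
- dowel_top (a point): rear dowel: round steel pin, 10 mm diameter, top centre at jig (9.7, 48, 30) mm, on the closed side of the bar. Between post and dowel a bar in line has under 2 mm of play, one slanted by 20 degrees about 10 mm. Frame axes as the jig's
- bush_top (a point): top centre of the brass drill bush at jig (0, 59.5, 46) mm, in the steel bush plate: x -9..42, y 51..68, z 32..42 mm, on a column at x 22..42 (jig frame). It roofs the way between post and dowel 5 mm above a bar on the rests, so the bar's end must be slid in lengthwise beneath it. Frame axes as the jig's
- latch_foot (a point): mark on the jig plate at jig (0, -112, 10) mm, under the blue latch block (top z 32; pad face at x 4.7+s looking to -x, y -93..-75; tongue housing x -24+s..24+s, y -126..-97.5). Slotted to suit other bars: its setting s along jig x lies between -14 and +4 mm and is not reported: find the pad by feel. The home bar lies up to 6 degrees off jig y
- tongue (a joint): sprung brass tongue of the latch block: 0 = out, up to 0.009 m pressed in, towards -y. Out, it reaches to jig y -90, 5 mm past the home bar's end, z 19..27.5; flat back at x -6.2+s, 2 mm from the home bar; bevel faces the loading side, from x -8.5+s, y -90 to x -19.5+s, y -97. Spring 1.2 N + 0.15 N/mm; swinging the bar past it takes 3 to 8 N on the bar, then it snaps out
- bar_mid (a point): centre (half-way up) of the loose square steel bar, 9 x 190 x 9 mm, 0.08 to 0.15 kg, lying on the bench; its long axis is y of this frame, z up. Its ends are alike and either may be the nose.
- bar_end_a (a point): centre of the bar's end face at +y of the bar, 95 mm from its centre, half-way up
- bar_end_b (a point): centre of the bar's end face at -y of the bar, 95 mm from its centre, half-way up
- caliper: steel caliper, 245 mm long, lying on the bench as a bystander; origin at the centre of its underside; leave it alone
- marker: black and red felt marker, 126 mm long, lying on the bench as a bystander; origin at the centre of its underside; leave it alone
- tape_measure: yellow tape measure, 78 mm long, lying on the bench as a bystander; origin at the centre of its underside; leave it alone
- screwdriver: screwdriver with red handle, 212 mm long, lying on the bench as a bystander; origin at the centre of its underside; leave it alone
Mind the look-alikes: they are no part of the job. Of the things that look like the part that bears bar_mid, the smaller one is meant.

How it is judged (in metres and radians):
On the way:
1. the bar lies slanted (5 to 40 degrees out of line) on the rests, one end between post and dowel and within 5 mm of the end stop (((y of bar_end_a in the frame of jig above 0.09 m and x of bar_end_a in the frame of jig between -0.01 and 0.026 m and z of bar_end_a in the frame of jig below 0.027 m) or (y of bar_end_b in the frame of jig above 0.09 m and x of bar_end_b in the frame of jig between -0.01 and 0.026 m and z of bar_end_b in the frame of jig below 0.027 m)) and angle between the y axis of bar_mid and the y axis of jig, either way round between 0.09 and 0.7 rad), for 0.2 s.
At the end, for the whole second after the job is handed in: the bar lies flat on both rests (height within 2 mm), one end within 2 mm of the end stop and between post and dowel, the other end past the tongue (swung in to within 16.8 mm of the jig's middle line, wherever the block is set), and the tongue out to within 1 mm, so that it locks the bar (value of joint tongue below 0.001 m and ((y of bar_end_a in the frame of jig above 0.093 m and x of bar_end_a in the frame of jig between -0.006 and 0.01 m and y of bar_end_b in the frame of jig below -0.09 m and x of bar_end_b in the frame of jig between -0.0168 and 0.008 m) or (y of bar_end_b in the frame of jig above 0.093 m and x of bar_end_b in the frame of jig between -0.006 and 0.01 m and y of bar_end_a in the frame of jig below -0.09 m and x of bar_end_a in the frame of jig between -0.0168 and 0.008 m)) and z of bar_mid in the frame of jig between 0.0205 and 0.0245 m and angle between bar_mid's own y axis and vertical between 1.54 and 1.6 rad); the robot touches nothing.
It fails at once if the bar pressed on the jig with more than 40 N (contact force between bar and jig above 40 N).
It fails at once if the bar pressed on the latch block or its tongue with more than 20 N (contact force between bar and latch above 20 N).
It fails at once if the caliper, marker, tape measure or screwdriver was moved by more than 15 mm (distance of any of caliper, marker, tape_measure, screwdriver from where it was at the start of the episode above 0.015 m).
It also fails if it takes over 48 s, if anything falls off the work surface, if the arm or the gripper's body presses on something with over 40 N, if the wrist force passes 120 N, or if a joint passes its speed limit or range.

### The arm

A 7-joint arm with a two-finger parallel gripper is mounted at the origin on the work surface; the furniture and walls round the work are solid. World frame = base frame: x ahead of the robot, y to its left, z up, the work surface at z = 0. Lengths are in mm, angles in rad, forces in N, time in s.
With the tool pointing down it reaches from about 400 to 875 mm from the base axis. Payload 19.3 kg.
Tool frame: the origin (TCP) lies between the finger pads; the fingertips stand manip.tip_extent ahead of it and the grasp point (between the pads) is the TCP (manip.tip_extent is the distance from the TCP to the fingertips, in mm); z points along the fingers, y is the direction in which the jaws open and shut (so a half turn about z gives the same grasp; the last joint's range is limited). The gripper opens to 85 mm and grips with 20 to 120 N. Pads are 22 mm wide; open, the fingers measure 114 mm over their backs; the gripper's body (76 mm by 85 mm) begins 54 mm behind the grasp point. The pads swing forward as they close: fully open they stand 13 mm farther back than shut.
Start: joints at [1.218, 0.521, -0.036, 1.599, 0.021, 1.021, -0.113], TCP at [174.375, -600.174, 250.291] pointing down, gripper open.
Joint ranges: [-2.91, 2.91], [-0.3, 2.13], [-1.5, 1.42], [0.17, 2.43], [-1.26, 4.41], [0.16, 1.93], [-2.52, 2.52]. Speed limits (rad/s): [1.89, 1.89, 2.39, 2.39, 3.01, 3.01, 3.01].

### API

Orientations are given as a unit quaternion [w, x, y, z].
In Python, from plant import manip, eyes, ticket gives the robot as it stands.
- The arm moves only by the tool apply_moves, never from a script. Its argument "increments" is text: rows parted by semicolons, each of 7 numbers parted by spaces: the shift along the world's x, y, z in m, then the turn, a rotation vector about the world's x, y, z in degrees, then the closure, from 0 (fully open) to 1 (shut). In form: tx ty tz rx ry rz gripper; .... A call has 1 to 12 rows; each row is the pose to reach, as a shift and turn from the pose commanded when the call began; what a row does not reach only later rows make up. A row lasts 1/8 s, in which the tool goes at most 62.5 mm and 10.7 degrees, less where a joint would pass 70% of its speed; a pose out of reach is approached as far as the arm can. A call with a gripper value outside its range is refused whole. The fingers move at their own pace and stop on an object; the grip force is fixed at half the most. Time passes only in rows, so rows that repeat a pose let the fingers close. It gives the time, the measured TCP pose, the force and the opening at its end, in the units of the state.
- manip.read_state(): the state, without advancing time (a new reading comes with each control period).
- eyes.capture(name): name is "scene" or "top"; returns (picture, depth): 420x560x3 uint8, red, green, blue; 420x560 float32, mm along the optical axis (not along the pixel's ray), 0 where there is no reading.
- eyes.get_calibration(name): a dict with "camera_matrix" (3x3 intrinsics, pixels), "world_to_cam" (4x4, takes a point from world to camera coordinates). Camera axes: x right, y down, z forward; pixel columns grow to the right and rows downward; lengths in mm; the calibration is good to about 2 mm. A picture is of the moment at which its call begins. get_calibration takes no time and is no camera call.
- ticket.job_done(): hands the job in, once; it reports no verdict.
The state is a dict: "t": time; "joint_pos": joint angles; "joint_vel": joint speeds; "joint_torque": joint torques, N m; "eef_pos": TCP position; "tool_rot": TCP orientation; "force": force on the tool from outside, world axes, zero at the start; "ft_torque": the same for the moment, N m; "grip_width": finger opening in mm.
Only numpy, scipy, OpenCV 4.12 (cv2) and the standard library are available. Lean on these libraries where they do the work, as an engineer would, in place of code of your own. Each camera call takes 0.05 s, during which the arm holds its last target. There are 200 camera calls.

## Working session

There is one attempt and no reset: what is moved stays moved. The work goes in short steps, Python scripts to look and compute and a tool call to move; the robot and the scene stay as the last step left them, time stands still between calls to the robot, and variables do not carry over. Pictures are saved under pics/ and viewed, about 8 in all and at most 12, crops included, and the job is handed in when it is done.

Besides the shell and the picture viewer there is one more tool, called after "Call:" as name(argument=value, ...) on one line, values as JSON. apply_moves: Moves the arm, as the interface text tells. Its arguments: {"type":"object","properties":{"increments":{"type":"string"}},"required":["increments"]}

```bash
mkdir -p pics; ls
python3 - <<'E'
from plant import manip, eyes, ticket
import cv2,numpy as np
for n in("top","scene"):
    p,d=eyes.capture(n); cv2.imwrite(f"pics/{n}0.png",p[:,:,::-1]); np.save(f"pics/{n}0.npy",d)
    c=eyes.get_calibration(n); print(n,c)
s=manip.read_state(); print(s, manip.tip_extent)
E
```

```text
pics
top {'camera_matrix': array([[479.2168037 ,   0.        , 281.12072697],
       [  0.        , 479.2168037 , 211.99665756],
       [  0.        ,   0.        ,   1.        ]]), 'world_to_cam': array([[ 2.26635744e-02, -9.99606309e-01, -1.65405100e-02,
         1.27695732e+01],
       [-9.87303980e-01, -1.97767352e-02, -1.57606257e-01,
         4.93976800e+02],
       [ 1.57217092e-01,  1.99024325e-02, -9.87363499e-01,
         1.14771131e+03],
       [ 0.00000000e+00,  0.00000000e+00,  0.00000000e+00,
         1.00000000e+00]])}
scene {'camera_matrix': array([[500.51978608,   0.        , 280.52644647],
       [  0.        , 500.51978608, 209.90077562],
       [  0.        ,   0.        ,   1.        ]]), 'world_to_cam': array([[-7.58668546e-01, -6.51468256e-01, -3.33894778e-03,
         3.87713296e+02],
       [-4.99930351e-01,  5.85465748e-01, -6.38200205e-01,
         2.82622606e+02],
       [ 4.17722014e-01, -4.82513180e-01, -7.69863202e-01,
         1.32930679e+03],
       [ 0.00000000e+00,  0.00000000e+00,  0.00000000e+00,
         1.00000000e+00]])}
{'t': 0.1, 'joint_pos': array([ 1.21781595,  0.52194943, -0.0363285 ,  1.59996883,  0.02117036,
        1.02112117, -0.11281091]), 'joint_vel': array([-0.00041958, -0.00102273,  0.00049379, -0.00103527,  0.00072256,
       -0.00079329, -0.00046026]), 'joint_torque': array([ 3.90609828e-03, -9.28500366e+01,  1.98431052e+00, -3.70539415e+01,
        1.81744806e-02,  5.27688913e-03,  4.03366607e-05]), 'eef_pos': array([ 174.28264438, -599.8950033 ,  249.77997785]), 'tool_rot': array([-5.22139099e-04,  9.90023454e-01,  1.40901663e-01, -9.96920744e-05]), 'force': array([ 0.29325309,  0.25393124, -0.21135107]), 'ft_torque': array([ 0.04786522, -0.0141003 ,  0.03989438]), 'grip_width': 85.32811020656719} 19.0
```

View pics/top0.png

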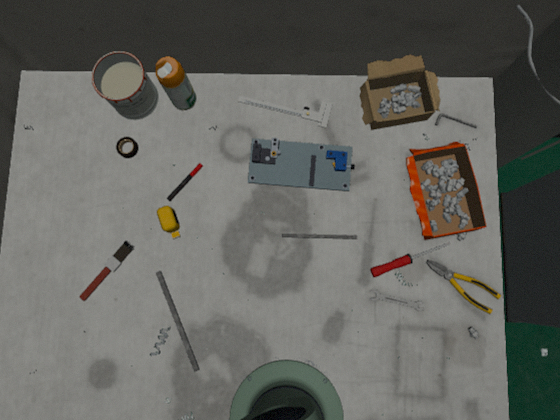

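View pics/scene0.png

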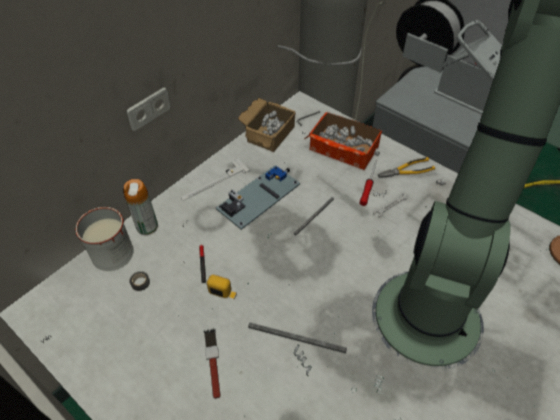

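Candidates for the bar in the top view: the short bar at (319,237) and the long bar at (178,322). The smaller one, (319,237), is meant. The jig is at (300,165), with its stop to the left (+y world) and its loading side towards the robot. Next I measure and take a close crop.

```bash
cat > h.py <<'E'
import numpy as np,cv2
from plant import manip, eyes, ticket
def ray(n,uv,z):
    c=eyes.get_calibration(n);K=np.array(c["camera_matrix"]);T=np.array(c["world_to_cam"]);R=T[:3,:3];t=T[:3,3]
    uv=np.atleast_2d(np.array(uv,float)); d=(np.linalg.inv(K)@np.c_[uv,np.ones(len(uv))].T).T@R
    o=-R.T@t; return o+d*((z-o[2])/d[:,2])[:,None]
def proj(n,P):
    c=eyes.get_calibration(n);K=np.array(c["camera_matrix"]);T=np.array(c["world_to_cam"])
    q=(T[:3,:3]@np.atleast_2d(P).T+T[:3,3:]);q=K@q;return (q[:2]/q[2]).T
E
cat > m.py <<'E'
from h import *
p=cv2.imread("pics/top0.png");hsv=cv2.cvtColor(p,cv2.COLOR_BGR2HSV)
for y,x in((180,280),(165,330),(150,300),(237,320),(237,300),(225,350),(250,270)): print((x,y),p[y,x],hsv[y,x])
g=cv2.cvtColor(p,cv2.COLOR_BGR2GRAY)
# plate: bluish grey
m=((p[:,:,0].astype(int)-p[:,:,2])>6).astype(np.uint8);m[:130]=0;m[200:]=0;m[:,:235]=0;m[:,365:]=0
m=cv2.morphologyEx(m,cv2.MORPH_CLOSE,np.ones((15,15)))
c=max(cv2.findContours(m,0,1)[0],key=cv2.contourArea);r=cv2.minAreaRect(c);b=cv2.boxPoints(r);print("plate",r);
w=ray("top",b,10);print(w.round(1));print(w.mean(0),[np.linalg.norm(w[i]-w[i-1]) for i in range(4)])
cr=g[225:250,270:370];mb=(cr<85).astype(np.uint8)
c=max(cv2.findContours(mb,0,1)[0],key=cv2.contourArea);r=cv2.minAreaRect((c+[270,225]).astype(np.float32));b=cv2.boxPoints(r);print("bar",r)
w=ray("top",b,6);print(w.round(1),w.mean(0))
cv2.imwrite("pics/c1.png",cv2.resize(p[125:255,235:370],None,fx=5.8,fy=4.6*1.0,interpolation=cv2.INTER_CUBIC))
E
python3 m.py
```

```text
(280, 180) [102 100  89] [ 95  33 102]
(330, 165) [100  97  85] [ 96  38 100]
(300, 150) [107 104  94] [ 97  31 107]
(320, 237) [80 84 81] [53 12 84]
(300, 237) [81 82 84] [10  9 84]
(350, 225) [133 137 139] [ 20  11 139]
(270, 250) [122 125 127] [ 18  10 127]
plate ((300.6639709472656, 163.6967315673828), (102.66752624511719, 46.1732292175293), 5.194429397583008)
[[ 574.4  112.1   10. ]
 [ 697.2  105.3   10. ]
 [ 676.8 -160.5   10. ]
 [ 555.1 -149.8   10. ]]
[625.85554079 -23.21252872  10.        ] [np.float64(262.5824221040368), np.float64(122.97867903652345), np.float64(266.66255301492936), np.float64(122.1346955040787)]
bar ((327.5334167480469, 236.0960693359375), (55.00822067260742, 3.1181633472442627), 1.3639276027679443)
[[ 435.9  -25.1    6. ]
 [ 443.9  -25.2    6. ]
 [ 443.4 -163.8    6. ]
 [ 435.5 -163.6    6. ]] [439.68330983 -94.41735255   6.        ]
```

View pics/c1.png

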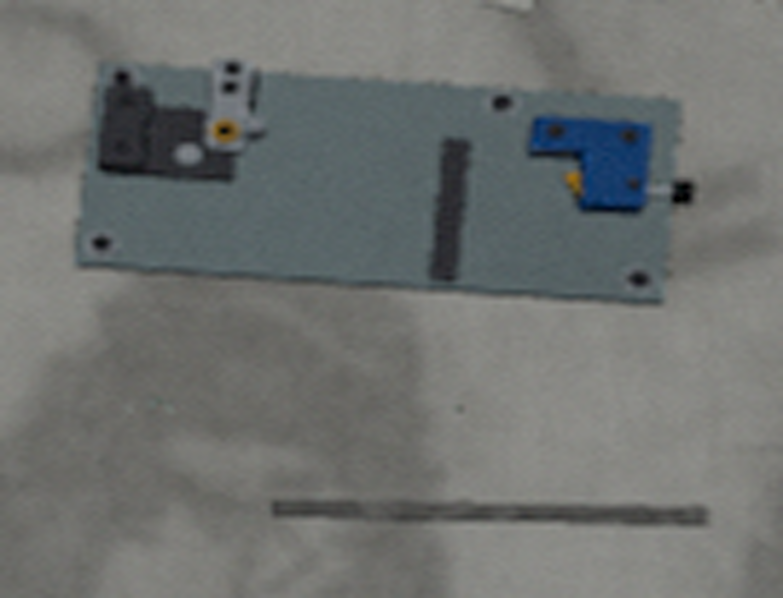

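```bash
cat > m2.py <<'E'
from h import *
def fitedge(g,n,pa,pb,z,half=5,N=60):
    # sub-pixel edge between pa,pb (px): strongest gradient along normal, robust line fit -> world pts on plane z
    pa,pb=np.array(pa,float),np.array(pb,float);d=(pb-pa)/np.linalg.norm(pb-pa);nn=np.array([-d[1],d[0]])
    P=pa+np.linspace(.06,.94,N)[:,None]*(pb-pa);s=np.arange(-half,half+.01,.25)
    xy=(P[:,None]+s[None,:,None]*nn).astype(np.float32)
    v=cv2.GaussianBlur(cv2.remap(g,xy[...,0],xy[...,1],1),(5,5),1);gr=np.abs(np.gradient(v,axis=1))
    q=P+s[gr.argmax(1)][:,None]*nn
    w=ray(n,q,z)[:,:2].astype(np.float32)
    l=cv2.fitLine(w,cv2.DIST_HUBER,0,.01,.01).ravel();return l[2:],l[:2]
def isect(a,b):
    t=np.linalg.solve(np.c_[a[1],-b[1]],b[0]-a[0]);return a[0]+t[0]*a[1]
res={}
# initial guesses in world
C0=dict(plate=[(574.4,112.1),(695,103),(675,-158),(555.1,-149.8)])
for n in("top","scene"):
    p=cv2.imread(f"pics/{n}0.png");g=cv2.cvtColor(p,cv2.COLOR_BGR2GRAY).astype(np.float32)
    B=proj(n,[(x,y,10) for x,y in C0["plate"]])
    E=[fitedge(g,n,B[i],B[(i+1)%4],10,4) for i in range(4)]
    W=np.array([isect(E[i-1],E[i]) for i in range(4)])
    print(n,W.round(1).tolist(),"ctr",W.mean(0).round(1),[round(np.linalg.norm(W[i]-W[i-1]),1) for i in range(4)],
      "yaw",[round(np.degrees(np.arctan2(*(W[a]-W[b])))*-1,2) for a,b in((0,3),(1,2))])
    hsv=cv2.cvtColor(p,cv2.COLOR_BGR2HSV)
    # bar: dark relative to background, near predicted
    b=np.median(proj(n,[(440,-94,5)]),0);bg=cv2.medianBlur(g.astype(np.uint8),31).astype(float)
    m=((bg-g)>22).astype(np.uint8);num,lab,st,ce=cv2.connectedComponentsWithStats(m)
    k=[i for i in range(1,num) if st[i,4]>90 and np.linalg.norm(ce[i]-b)<25]
    for i in k:
        yy,xx=np.nonzero(lab==i);r=cv2.minAreaRect(np.c_[xx,yy].astype(np.float32));bx=cv2.boxPoints(r)
        w=ray(n,bx,5);c=ray(n,ce[i],5)[0];s=np.argsort(w[:,1]);A,Bb=w[s[:2]].mean(0),w[s[2:]].mean(0)
        print(" bar",st[i,4],c.round(1),A.round(1),Bb.round(1),np.linalg.norm(A-Bb).round(1),"yaw",np.degrees(np.arctan2(*(Bb-A)[:2]))*-1)
    y=cv2.inRange(hsv,(15,110,70),(35,255,255));num,lab,st,ce=cv2.connectedComponentsWithStats(y)
    j=proj(n,[(626,-23,20)])[0]
    for i in range(1,num):
        if np.linalg.norm(ce[i]-j)<70: print(" yellow",ce[i],st[i,4],ray(n,ce[i],46).round(1),ray(n,ce[i],27).round(1))
E
python3 m2.py
```

```text
top [[571.7000122070312, 115.80000305175781], [691.7999877929688, 97.5], [674.4000244140625, -157.5], [555.2999877929688, -147.60000610351562]] ctr [623.3 -22.9] [np.float32(263.9), np.float32(121.4), np.float32(255.6), np.float32(119.5)] yaw [np.float32(-3.57), np.float32(-3.9)]
 bar 222 [439.3 -99.7   5. ] [ 439.  -166.3    5. ] [439.5 -25.2   5. ] 141.2 yaw -0.20961696460698323
 yellow [307. 114.] 1 [[746.2 -36.9  46. ]] [[753.3 -37.5  27. ]]
 yellow [273.46153846 153.15384615] 13 [[641.8  45.8  46. ]] [[647.3  46.6  27. ]]
 yellow [333.57142857 164.28571429] 7 [[ 615.8 -105.1   46. ]] [[ 620.8 -106.8   27. ]]
scene [[568.2999877929688, 120.9000015258789], [692.7999877929688, 90.0999984741211], [668.2999877929688, -158.5], [551.0, -147.3000030517578]] ctr [620.1 -23.7] [np.float32(268.7), np.float32(128.3), np.float32(249.7), np.float32(117.9)] yaw [np.float32(-3.7), np.float32(-5.63)]
 bar 224 [438.2 -75.    5. ] [ 438.4 -172.2    5. ] [437.3  21.8   5. ] 194.0 yaw 0.31120835212610726
 yellow [255.4496124  124.03565891] 645 [[ 830.8 -237.6   46. ]] [[ 846.4 -253.4   27. ]]
 yellow [259. 128.] 1 [[ 807.3 -230.2   46. ]] [[ 822.5 -245.9   27. ]]
 yellow [261. 128.] 1 [[ 802.  -234.7   46. ]] [[ 817.1 -250.5   27. ]]
 yellow [276.83333333 176.83333333] 6 [[607. -94.  46.]] [[ 618.9 -107.5   27. ]]
 yellow [239.2 196.6] 5 [[640.4  44.3  46. ]] [[652.8  33.1  27. ]]
```

```bash
cat > m3.py <<'E'
from h import *
for n in("top","scene"):
    p=cv2.imread(f"pics/{n}0.png");g=cv2.cvtColor(p,cv2.COLOR_BGR2GRAY).astype(np.float32)
    A,B=(438.5,-171.),(438.5,22.)
    # profile along the bar's top centreline, minus background either side
    t=np.linspace(-30,30,241)
    def samp(x,ys,z=9):
        q=proj(n,np.c_[np.full(len(ys),x),ys,np.full(len(ys),z)]).astype(np.float32);return cv2.remap(g,q[:,:1],q[:,1:],1).ravel()
    ys=np.arange(-220,70,.5);v=samp(438.5,ys)
    b=(samp(462,ys)+samp(415,ys))/2;d=cv2.GaussianBlur((b-v)[None],(9,1),2).ravel()
    on=np.nonzero(d>d[(ys>-150)&(ys<0)].mean()/2)[0];print(n,"bar ends y",ys[on[0]],ys[on[-1]],"mid",(ys[on[0]]+ys[on[-1]])/2)
    for y0 in(-150,-110,-70,-30,0):
        xs=np.arange(420,458,.5);q=np.mean([[*cv2.remap(g,*[a.astype(np.float32)[:,None] for a in proj(n,np.c_[xs,np.full(len(xs),y),np.full(len(xs),7)]).T],1).ravel()] for y in np.arange(y0-10,y0+10,2)],0)
        w=np.clip(np.median(q[[0,1,2,3,-4,-3,-2,-1]])-q-15,0,None);print("  x at",y0,(w*xs).sum()/w.sum())
    hsv=cv2.cvtColor(p,cv2.COLOR_BGR2HSV);m=cv2.inRange(hsv,(105,130,50),(125,255,255))
    num,lab,st,ce=cv2.connectedComponentsWithStats(m);j=proj(n,[(630,-110,30)])[0]
    for i in range(1,num):
        if st[i,4]>20 and np.linalg.norm(ce[i]-j)<30:
            print(" blue",st[i,4],ce[i]);c=cv2.boxPoints(cv2.minAreaRect(np.argwhere(lab==i)[:,::-1].astype(np.float32)))
            w=ray(n,c,32)[:,:2]-[637,-14.5];a=np.radians(3.6);print((w@np.array([[np.cos(a),np.sin(a)],[-np.sin(a),np.cos(a)]])).round(1).tolist())
    q=proj(n,[(637+0.0622*75-12,-14.5+75*.998+.75,37)]);print(" post pred px",q)
E
python3 m3.py
```

```text
top bar ends y -167.0 22.5 mid -72.25
  x at -150 438.9616354746653
  x at -110 439.23792976811905
  x at -70 439.3225626361831
  x at -30 438.11759940721686
  x at 0 439.8745952828388
 blue 258 [338.10465116 158.79457364]
[[-25.6, -71.1], [24.8, -72.4], [23.6, -124.7], [-26.7, -123.1]]
 post pred px [[267.41426152 158.69695165]]
scene bar ends y -168.5 26.5 mid -71.0
  x at -150 437.20993503891765
  x at -110 436.6911732191148
  x at -70 437.36740793164455
  x at -30 435.70817248774904
  x at 0 437.77103940279045
 blue 140 [275.97857143 173.12142857]
[[8.4, -61.9], [40.9, -102.0], [-13.2, -135.8], [-44.4, -95.2]]
 post pred px [[238.1450607  203.37420438]]
```

Call:
apply_moves(increments="0.05 0.06 0 0 0 10 0;0.10 0.12 0 0 0 20 0;0.15 0.18 0 0 0 30 0;0.19 0.24 0 0 0 38 0;0.22 0.30 0 0 0 46 0;0.24 0.36 -0.02 0 0 54 0;0.255 0.42 -0.05 0 0 62 0;0.26 0.48 -0.08 0 0 70 0;0.265 0.52 -0.11 0 0 73.8 0;0.265 0.525 -0.13 0 0 73.8 0.3;0.265 0.525 -0.13 0 0 73.8 0.3")

```text
t: 1.48
eef_pos: [438.6, -71.9, 118.4]
tool_rot: [-0.002, 0.705, 0.709, -0.001]
force: [0.2, -0.8, 0.7]
grip_width: 60.0
```

The crop's post pixel (267,158) agrees with the prediction from my jig pose: origin (637,-14.5), yaw about -3.6°. The bar's middle is at (438.5,-72). Now I go down and grip.

Call:
apply_moves(increments="0 0 -0.05 0 0 0 0.4;0 0 -0.09 0 0 0 0.6;0 0 -0.097 0 0 0 0.7;0 0 -0.097 0 0 0 0.8;0 0 -0.097 0 0 0 0.8")

```text
t: 2.1
eef_pos: [440.2, -75.6, 24.7]
tool_rot: [0.001, 0.707, 0.707, 0.001]
force: [0.8, 0.9, 0.2]
grip_width: 16.9
```

Run:
```python
from h import *
s=manip.read_state();print(s["eef_pos"],s["force"],s["grip_width"])
p,d=eyes.capture("scene");u,v=proj("scene",[(438,-72,20)])[0].astype(int);c=p[v-55:v+45,u-70:u+70,::-1];cv2.imwrite("pics/c2.png",cv2.resize(c,None,fx=5,fy=5,interpolation=2))
```

```text
[440.18993301 -75.62719102  24.67473024] [0.81030346 0.93198126 0.18580243] 16.92633080153525
```

View pics/c2.png

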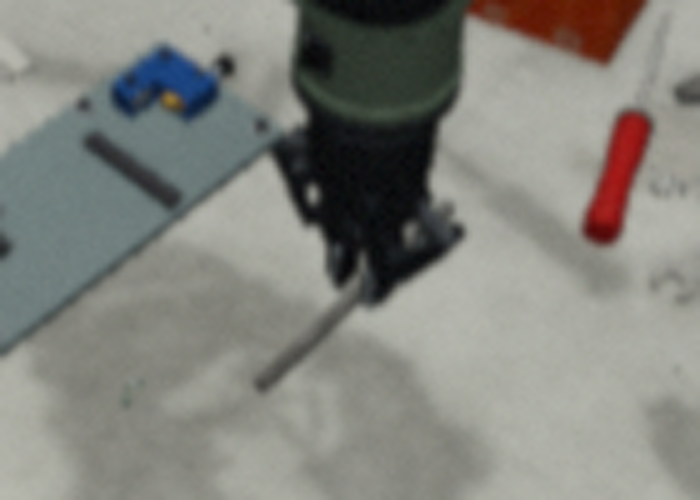

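The crop shows the fingers straddling the bar near its middle. I lower by 4 mm and close.

Call:
apply_moves(increments="0 0 -0.002 0 0 0 0.8;0 0 -0.004 0 0 0 0.8;0 0 -0.004 0 0 0 1;0 0 -0.004 0 0 0 1;0 0 -0.004 0 0 0 1;0 0 -0.004 0 0 0 1")

```text
t: 2.9
eef_pos: [439.6, -75.2, 19.5]
tool_rot: [0.0, 0.707, 0.707, 0.0]
force: [-0.9, -0.2, 9.2]
grip_width: 7.1
```

Call:
apply_moves(increments="0 0 0.03 0 0 0 1;0 0 0.06 0 0 0 1;0.03 0.002 0.065 0 0 -4 1;0.06 0.004 0.065 0 0 -10 1;0.09 0.006 0.065 0 0 -16 1;0.12 0.008 0.065 0 0 -20 1;0.14 0.01 0.065 0 0 -23.6 1;0.152 0.010 0.055 0 0 -23.6 1;0.152 0.010 0.045 0 0 -23.6 1;0.152 0.010 0.045 0 0 -23.6 1")

```text
t: 4.15
eef_pos: [589.9, -65.3, 63.0]
tool_rot: [-0.001, 0.837, 0.548, -0.001]
force: [-0.4, 0.1, -2.1]
grip_width: 7.0
```

Run:
```python
from h import *
s=manip.read_state();print(s["eef_pos"],s["force"],s["ft_torque"],s["grip_width"],s["tool_rot"])
out=[]
for n,w in(("top",(610,-30,30)),("scene",(610,-30,30))):
    p,d=eyes.capture(n);u,v=proj(n,[w])[0].astype(int);c=p[v-40:v+40,u-70:u+70,::-1];out.append(cv2.resize(c,None,fx=5,fy=3.7*5/3.7*0.74,interpolation=2));cv2.imwrite(f"pics/{n}1.png",p[:,:,::-1])
cv2.imwrite("pics/c3.png",np.vstack(out))
```

```text
[589.89130571 -65.29458937  62.99677008] [-0.39730831  0.14201354 -2.090549  ] [-0.05794893 -0.00472447  0.01672528] 6.9598707917828735 [-7.60015684e-04  8.36542507e-01  5.47900450e-01 -1.07362937e-03]
```

View pics/c3.png

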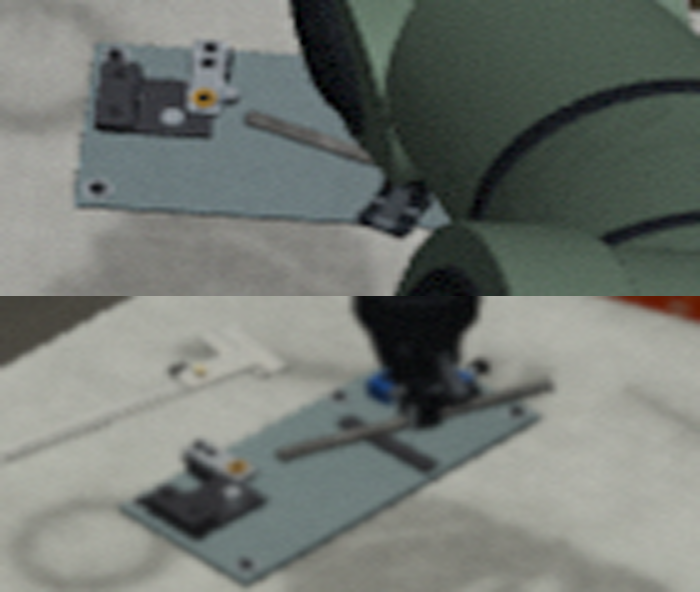

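The bar is held. Nose end is at crop (248,120) in the top half and (278,159) in the bottom half. I check the tilt and nose by comparing with the projection.

Run:
```python
from h import *
for n,o,f in(("top",(246,120),(5,3.7)),("scene",(277,159),(5,3.7))):
    u,v=proj(n,[(610,-30,30)])[0].astype(int);ob=np.array([u-70+o[0]/f[0],v-40+o[1]/f[1]])
    print(n,"obs",ob,"pred nose",proj(n,[(629.1,24.5,48)]),"dx/dy/dz sens",(proj(n,[(639.1,24.5,48),(629.1,34.5,48),(629.1,24.5,58)])-proj(n,[(629.1,24.5,48)])).round(2).tolist())
t=np.array
print(proj("scene",[(589.9-92*.4,-65.3-92*.916,48)]), "tail; crop origin",proj("scene",[(610,-30,30)])[0].astype(int)-[70,40])
```

```text
top obs [282.2        159.43243243] pred nose [[281.81692875 157.99756634]] dx/dy/dz sens [[0.09, -3.87], [-3.99, -0.07], [-0.06, -1.08]]
scene obs [247.4        193.97297297] pred nose [[246.25094014 194.27753013]] dx/dy/dz sens [[-2.36, -1.57], [-2.23, 1.86], [-0.18, -2.16]]
[[301.03416327 174.73823734]] tail; crop origin [192 151]
```

Call:
apply_moves(increments="0.001 0 -0.01 0 0 0 1;0.001 0 -0.018 0 0 0 1;0.001 0 -0.023 0 0 0 1;0.001 0 -0.023 0 0 0 1")

```text
t: 4.75
eef_pos: [592.1, -65.1, 40.8]
tool_rot: [-0.0, 0.837, 0.548, -0.0]
force: [0.3, 0.2, -1.0]
grip_width: 6.9
```

Call:
apply_moves(increments="0 0 -0.002 0 0 0 1;0.004 0.0092 -0.002 0 0 0 1;0.008 0.0183 -0.002 0 0 0 1;0.010 0.0229 -0.002 0 0 0 1;0.010 0.0229 -0.002 0 0 0 1")

```text
t: 5.38
eef_pos: [602.6, -41.6, 39.3]
tool_rot: [-0.0, 0.837, 0.548, 0.0]
force: [0.5, -0.7, -1.2]
grip_width: 6.8
```

Call:
apply_moves(increments="0.004 0.0092 0 0 0 0 1;0.008 0.0183 0 0 0 0 1;0.008 0.0183 0 0 0 0 1")

```text
t: 5.75
eef_pos: [610.7, -22.7, 39.3]
tool_rot: [-0.0, 0.836, 0.548, 0.0]
force: [-0.0, -0.5, -1.2]
grip_width: 6.8
```

Call:
apply_moves(increments="0.0016 0.0037 0 0 0 0 1;0.0032 0.0073 0 0 0 0 1;0.0032 0.0073 0 0 0 0 1")

```text
t: 6.12
eef_pos: [613.7, -16.4, 39.3]
tool_rot: [-0.0, 0.837, 0.548, 0.0]
force: [-0.4, 0.3, -1.0]
grip_width: 6.9
```

Call:
apply_moves(increments="0.0008 0.0018 0 0 0 0 1;0.0008 0.0018 0 0 0 0 1")

```text
t: 6.38
eef_pos: [614.4, -14.8, 39.3]
tool_rot: [-0.0, 0.837, 0.548, 0.0]
force: [-0.2, -0.2, -0.5]
grip_width: 7.1
```

Call:
apply_moves(increments="0.0006 0.0014 0 0 0 0 1;0.0006 0.0014 0 0 0 0 1")

```text
t: 6.62
eef_pos: [615.0, -13.3, 39.3]
tool_rot: [-0.0, 0.837, 0.548, 0.0]
force: [-0.5, 0.6, -0.7]
grip_width: 7.0
```

Call:
apply_moves(increments="0.0006 0.0014 0 0 0 0 1;0.0006 0.0014 0 0 0 0 1")

```text
t: 6.88
eef_pos: [615.6, -11.9, 39.3]
tool_rot: [-0.0, 0.837, 0.548, 0.0]
force: [0.7, 0.3, -1.2]
grip_width: 7.4
```

Call:
apply_moves(increments="0.0004 0.0009 0 0 0 0 1;0.0004 0.0009 0 0 0 0 1")

```text
t: 7.12
eef_pos: [616.0, -11.1, 39.3]
tool_rot: [-0.0, 0.837, 0.548, 0.0]
force: [-0.2, -0.1, -0.3]
grip_width: 6.9
```

Call:
apply_moves(increments="0.0004 0.0009 0 0 0 0 1;0.0004 0.0009 0 0 0 0 1")

```text
t: 7.38
eef_pos: [616.4, -10.2, 39.3]
tool_rot: [-0.0, 0.837, 0.548, 0.0]
force: [0.5, -0.8, -1.0]
grip_width: 7.0
```

Call:
apply_moves(increments="0.0004 0.0009 0 0 0 0 1;0.0004 0.0009 0 0 0 0 1")

```text
t: 7.62
eef_pos: [616.7, -9.7, 39.3]
tool_rot: [0.0, 0.837, 0.547, -0.0]
force: [-1.7, -1.2, -1.0]
grip_width: 7.0
```

Call:
apply_moves(increments="0.0004 0.0009 0 0 0 0 1;0.0004 0.0009 0 0 0 0 1")

```text
t: 7.88
eef_pos: [616.8, -9.4, 39.2]
tool_rot: [0.0, 0.837, 0.547, -0.001]
force: [-2.2, -6.1, -0.6]
grip_width: 7.0
```

The nose butts against the stop at about 6 N. Now I lower it onto the rests.

Call:
apply_moves(increments="0 0 -0.001 0 0 0 1;0 0 -0.001 0 0 0 1")

```text
t: 8.12
eef_pos: [616.9, -9.4, 38.2]
tool_rot: [0.0, 0.837, 0.547, -0.001]
force: [-2.1, -5.4, 0.8]
grip_width: 6.9
```

Call:
apply_moves(increments="0 -0.0005 -0.001 0 0 0 1;0 -0.0005 -0.001 0 0 0 1")

```text
t: 8.38
eef_pos: [617.1, -9.5, 37.6]
tool_rot: [0.0, 0.837, 0.547, -0.0]
force: [-3.6, -4.4, 6.9]
grip_width: 6.6
```

Call:
apply_moves(increments="0 0 0.0005 0 0 0 0.85;0 0 0.0005 0 0 0 0.75;0 0 0.0005 0 0 0 0.65;0 0 0.0005 0 0 0 0.65;0 0 0.02 0 0 0 0.65;0 0 0.045 0 0 0 0.65;-0.02 -0.02 0.055 0 0 3 0.8;-0.05 -0.04 0.055 0 0 7 1;-0.068 -0.06 0.055 0 0 10 1;-0.070 -0.060 0.055 0 0 10 1;-0.070 -0.060 0.055 0 0 10 1")

```text
t: 9.75
eef_pos: [547.8, -68.6, 93.2]
tool_rot: [0.0, 0.786, 0.618, 0.001]
force: [0.0, 0.7, 0.3]
grip_width: 0.0
```

Run:
```python
from h import *
s=manip.read_state();print(s["eef_pos"],s["force"],s["grip_width"],s["tool_rot"])
out=[]
for n,w in(("top",(610,-30,30)),("scene",(610,-30,30))):
    p,d=eyes.capture(n);u,v=proj(n,[w])[0].astype(int);c=p[v-40:v+40,u-70:u+70,::-1];out.append(cv2.resize(c,(700,296),interpolation=2))
cv2.imwrite("pics/c4.png",np.vstack(out))
```

```text
[547.84865273 -68.61165256  93.23701157] [0.00953605 0.65724327 0.33120578] 0.046869831406733085 [3.83439133e-04 7.85995583e-01 6.18231736e-01 5.62666056e-04]
```

View pics/c4.png

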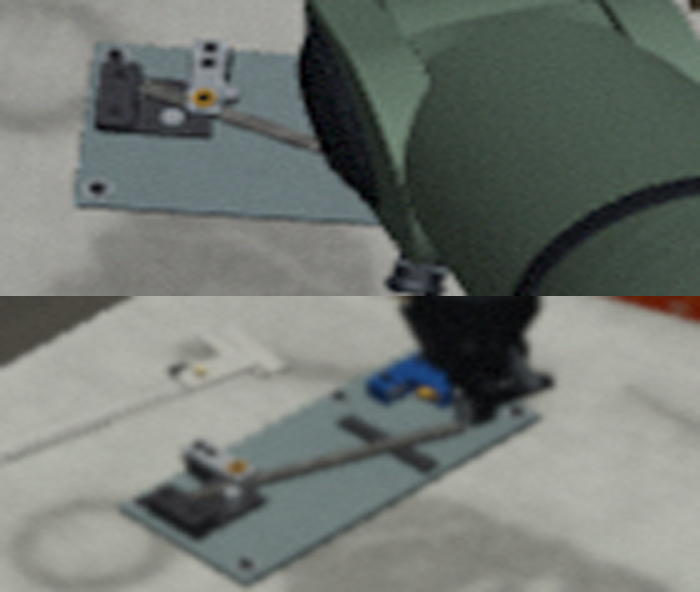

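The bar rests in the slot, slanted, with its nose at the stop (top-half crop (145,88)). The fingers are on the loading side. I go down beside the bar and feel for it.

Call:
apply_moves(increments="0 0 -0.03 0 0 0 1;0 0 -0.05 0 0 0 1;0 0 -0.053 0 0 0 1;0.006 0 -0.053 0 0 0 1;0.012 0 -0.053 0 0 0 1;0.012 0 -0.053 0 0 0 1")

```text
t: 10.6
eef_pos: [560.1, -68.9, 39.9]
tool_rot: [0.0, 0.786, 0.618, 0.001]
force: [-0.3, 0.1, 0.1]
grip_width: -0.3
```

Call:
apply_moves(increments="0.002 0 0 0 0 0 1;0.004 0 0 0 0 0 1;0.006 0 0 0 0 0 1;0.006 0 0 0 0 0 1")

```text
t: 11.1
eef_pos: [565.3, -69.0, 39.3]
tool_rot: [-0.0, 0.786, 0.618, 0.0]
force: [0.5, 0.2, 0.8]
grip_width: -0.0
```

Call:
apply_moves(increments="0.003 0 0 0 0 0 1;0.006 0 0 0 0 0 1;0.009 0 0 0 0 0 1;0.012 0 0 0 0 0 1;0.012 0 0 0 0 0 1")

```text
t: 11.72
eef_pos: [577.1, -69.2, 39.4]
tool_rot: [-0.0, 0.786, 0.618, -0.0]
force: [-3.1, -1.6, 5.9]
grip_width: 0.3
```

Call:
apply_moves(increments="0.002 0 0 0 0 0 1;0.004 0 0 0 0 0 1;0.006 0 0 0 0 0 1;0.006 0 0 0 0 0 1")

```text
t: 12.22
eef_pos: [582.9, -69.3, 39.4]
tool_rot: [-0.0, 0.786, 0.618, -0.0]
force: [-5.2, -1.7, 8.6]
grip_width: 0.1
```

Run:
```python
from h import *
s=manip.read_state();print(s["eef_pos"],s["force"],s["ft_torque"],s["grip_width"])
p,d=eyes.capture("scene");u,v=proj("scene",[(610,-50,30)])[0].astype(int);c=p[v-42:v+38,u-60:u+50,::-1];cv2.imwrite("pics/c5.png",cv2.resize(c,None,fx=7,fy=7,interpolation=2))
```

```text
[582.9319837  -69.33558411  39.44507743] [-5.24155012 -1.71328191  8.56074474] [-0.35455825  1.03347405 -0.04832647] 0.12874935431029386
```

View pics/c5.png

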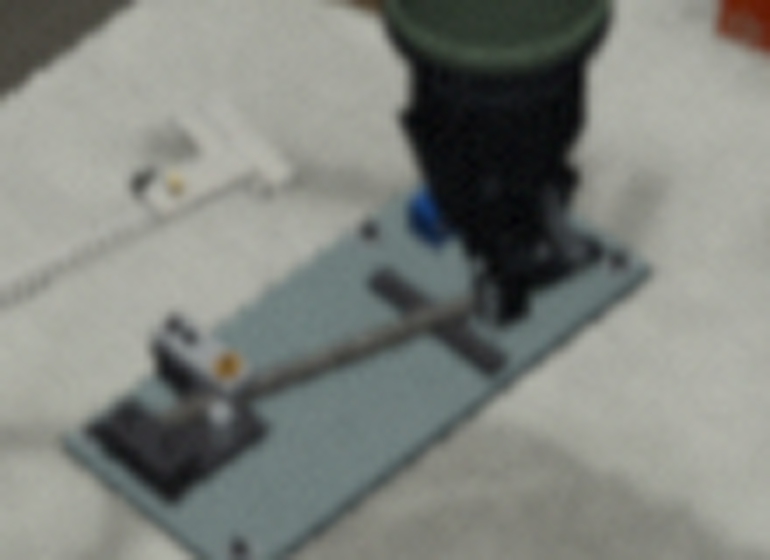

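Run:
```python
from h import *
u,v=proj("scene",[(610,-50,30)])[0].astype(int);o=np.array([u-60,v-42])
w=ray("scene",np.array([(170,412),(290,373),(370,342),(465,308)])/7+o,27);a=np.radians(3.6);r=w[:,:2]-[637,-14.5]
j=r@np.array([[np.cos(a),np.sin(a)],[-np.sin(a),np.cos(a)]]);print(j.round(1));print(np.degrees(np.arctan2(*(j[-1]-j[1]))))
print("finger tip tcp",((proj("scene",[(582.9,-69.3,20)])[0]-o)*7))
```

```text
[[  8.5  85.8]
 [-13.   33.2]
 [-25.4  -4.4]
 [-41.6 -48.7]]
-160.77103863456014
finger tip tcp [493.90643486 317.485355  ]
```

The shut fingertips taper, so they push on the bar's top edge: Fz is 8.6 N and the bar has not swung. I back off and turn the tool a quarter so the flat 22 mm finger sides push instead.

Call:
apply_moves(increments="-0.012 -0.004 0.002 0 0 0 1;-0.025 -0.0045 0.01 0 0 10 1;-0.025 -0.0045 0.02 0 0 20 1;-0.025 -0.0045 0.02 0 0 30 1;-0.025 -0.0045 0.02 0 0 40 1;-0.025 -0.0045 0.02 0 0 50 1;-0.025 -0.0045 0.02 0 0 60 1;-0.025 -0.0045 0.02 0 0 70 1;-0.025 -0.0045 0.01 0 0 80 1;-0.025 -0.0045 0 0 0 90 1;-0.025 -0.0045 -0.001 0 0 90 1;-0.025 -0.0045 -0.001 0 0 90 1")

```text
t: 13.78
eef_pos: [558.0, -73.6, 38.5]
tool_rot: [0.0, 0.12, 0.993, -0.0]
force: [-0.7, -0.0, 0.5]
grip_width: 0.2
```

Call:
apply_moves(increments="0.003 0 0 0 0 0 1;0.006 0 0 0 0 0 1;0.009 0 0 0 0 0 1;0.009 0 0 0 0 0 1")

```text
t: 14.28
eef_pos: [567.4, -73.4, 38.3]
tool_rot: [0.0, 0.119, 0.993, 0.0]
force: [-0.2, -1.1, 0.3]
grip_width: -0.1
```

Call:
apply_moves(increments="0.002 0 0 0 0 0 1;0.004 0 0 0 0 0 1;0.006 0 0 0 0 0 1;0.006 0 0 0 0 0 1")

```text
t: 14.78
eef_pos: [573.3, -73.4, 38.3]
tool_rot: [0.0, 0.118, 0.993, 0.0]
force: [-0.2, 0.4, -0.8]
grip_width: -0.0
```

Call:
apply_moves(increments="0.003 0 0 0 0 0 1;0.006 0 0 0 0 0 1;0.009 0 0 0 0 0 1;0.012 0 0 0 0 0 1;0.012 0 0 0 0 0 1")

```text
t: 15.4
eef_pos: [585.4, -73.4, 38.3]
tool_rot: [0.0, 0.118, 0.993, 0.0]
force: [0.7, -0.4, 0.3]
grip_width: -0.1
```

Call:
apply_moves(increments="0.002 0 0 0 0 0 1;0.004 0 0 0 0 0 1;0.006 0 0 0 0 0 1;0.006 0 0 0 0 0 1")

```text
t: 15.9
eef_pos: [591.3, -73.4, 38.3]
tool_rot: [0.0, 0.118, 0.993, 0.0]
force: [-0.7, -0.5, -0.3]
grip_width: -0.1
```

Call:
apply_moves(increments="0.0015 0 0 0 0 0 1;0.003 0 0 0 0 0 1;0.003 0 0 0 0 0 1")

```text
t: 16.27
eef_pos: [594.3, -73.5, 38.3]
tool_rot: [0.0, 0.118, 0.993, 0.0]
force: [0.2, 0.4, 0.9]
grip_width: 0.2
```

Call:
apply_moves(increments="0.0015 0 0 0 0 0 1;0.003 0 0 0 0 0 1;0.003 0 0 0 0 0 1")

```text
t: 16.65
eef_pos: [597.3, -73.4, 38.3]
tool_rot: [0.0, 0.118, 0.993, 0.0]
force: [-0.3, 0.4, -0.1]
grip_width: -0.1
```

Run:
```python
from h import *
s=manip.read_state();print(s["eef_pos"],s["force"],s["ft_torque"],s["grip_width"])
p,d=eyes.capture("scene");u,v=proj("scene",[(610,-50,30)])[0].astype(int);c=p[v-42:v+38,u-60:u+50,::-1];cv2.imwrite("pics/c6.png",cv2.resize(c,None,fx=7,fy=7,interpolation=2))
```

```text
[597.28389622 -73.43339804  38.28448977] [-0.27857089  0.37583013 -0.07713754] [-0.01363609 -0.01371075  0.02101063] -0.07629760886610812
```

View pics/c6.png

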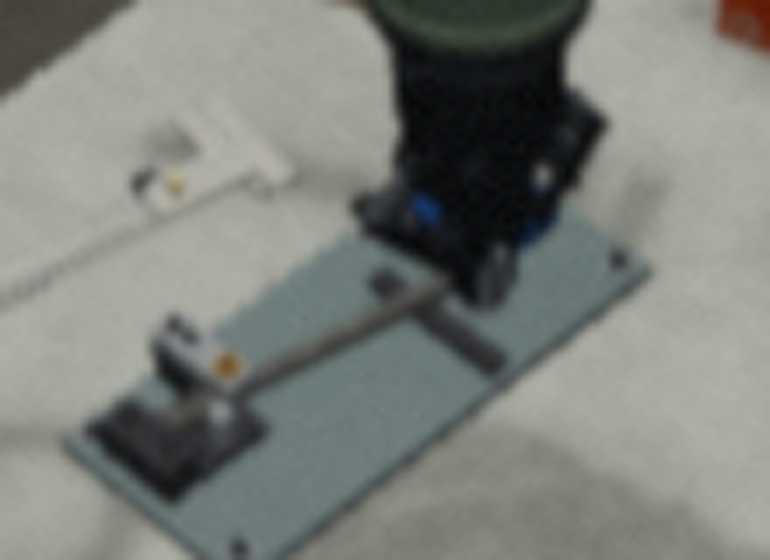

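The bar is swinging freely (now crossing the strip at crop (430,290)). Next come small steps over the tongue.

Call:
apply_moves(increments="0.001 0 0 0 0 0 1;0.002 0 0 0 0 0 1;0.002 0 0 0 0 0 1")

```text
t: 17.08
eef_pos: [599.3, -73.5, 38.3]
tool_rot: [0.0, 0.118, 0.993, 0.0]
force: [-0.0, -0.1, -0.2]
grip_width: -0.0
```

Call:
apply_moves(increments="0.001 0 0 0 0 0 1;0.002 0 0 0 0 0 1;0.002 0 0 0 0 0 1")

```text
t: 17.45
eef_pos: [601.3, -73.4, 38.3]
tool_rot: [0.0, 0.118, 0.993, 0.0]
force: [-0.2, 0.1, -0.3]
grip_width: 0.0
```

Call:
apply_moves(increments="0.001 0 0 0 0 0 1;0.002 0 0 0 0 0 1;0.002 0 0 0 0 0 1")

```text
t: 17.82
eef_pos: [603.3, -73.4, 38.3]
tool_rot: [0.0, 0.118, 0.993, 0.0]
force: [-0.0, 0.2, -0.0]
grip_width: -0.0
```

Call:
apply_moves(increments="0.001 0 0 0 0 0 1;0.002 0 0 0 0 0 1;0.002 0 0 0 0 0 1")

```text
t: 18.2
eef_pos: [604.7, -73.6, 38.2]
tool_rot: [-0.001, 0.118, 0.993, -0.0]
force: [-5.0, -2.0, 2.9]
grip_width: 0.2
```

Call:
apply_moves(increments="0.001 0 0 0 0 0 1;0.001 0 0 0 0 0 1")

```text
t: 18.45
eef_pos: [605.5, -73.7, 38.2]
tool_rot: [-0.001, 0.118, 0.993, -0.0]
force: [-6.5, -0.0, 4.0]
grip_width: -0.3
```

Call:
apply_moves(increments="0.001 0 0 0 0 0 1;0.001 0 0 0 0 0 1")

```text
t: 18.7
eef_pos: [606.3, -73.8, 38.1]
tool_rot: [-0.001, 0.118, 0.993, -0.0]
force: [-7.7, -0.4, 4.8]
grip_width: 0.1
```

Call:
apply_moves(increments="0.001 0 0 0 0 0 1;0.001 0 0 0 0 0 1")

```text
t: 18.95
eef_pos: [607.1, -73.9, 38.1]
tool_rot: [-0.001, 0.119, 0.993, -0.001]
force: [-9.0, -2.6, 5.5]
grip_width: -0.2
```

Call:
apply_moves(increments="0.001 0 0 0 0 0 1;0.001 0 0 0 0 0 1")

```text
t: 19.2
eef_pos: [608.1, -74.0, 38.0]
tool_rot: [-0.001, 0.119, 0.993, -0.001]
force: [-8.0, -2.6, 4.0]
grip_width: 0.0
```

Call:
apply_moves(increments="0.001 0 0 0 0 0 1;0.001 0 0 0 0 0 1")

```text
t: 19.45
eef_pos: [609.0, -74.1, 38.0]
tool_rot: [-0.001, 0.119, 0.993, -0.001]
force: [-9.2, -3.3, 4.6]
grip_width: -0.1
```

Call:
apply_moves(increments="0.001 0 0 0 0 0 1;0.002 0 0 0 0 0 1;0.002 0 0 0 0 0 1")

```text
t: 19.82
eef_pos: [612.3, -73.5, 38.2]
tool_rot: [0.0, 0.118, 0.993, -0.0]
force: [-1.3, -0.9, -0.6]
grip_width: -0.0
```

Call:
apply_moves(increments="0.001 0 0 0 0 0 1;0.002 0 0 0 0 0 1;0.002 0 0 0 0 0 1")

```text
t: 20.2
eef_pos: [614.3, -73.4, 38.3]
tool_rot: [0.0, 0.118, 0.993, 0.0]
force: [-0.6, -1.1, -0.5]
grip_width: -0.2
```

Call:
apply_moves(increments="0.001 0 0 0 0 0 1;0.002 0 0 0 0 0 1;0.002 0 0 0 0 0 1")

```text
t: 20.58
eef_pos: [616.3, -73.4, 38.3]
tool_rot: [0.0, 0.118, 0.993, 0.0]
force: [-1.8, -0.7, -1.1]
grip_width: 0.0
```

Call:
apply_moves(increments="0.001 0 0 0 0 0 1;0.001 0 0 0 0 0 1")

```text
t: 20.82
eef_pos: [617.5, -73.3, 38.4]
tool_rot: [0.0, 0.118, 0.993, 0.0]
force: [-0.1, 0.0, 0.2]
grip_width: 0.0
```

Call:
apply_moves(increments="0.001 0 0 0 0 0 1;0.001 0 0 0 0 0 1")

```text
t: 21.08
eef_pos: [618.5, -73.4, 38.4]
tool_rot: [0.0, 0.118, 0.993, 0.0]
force: [0.6, 1.4, -0.4]
grip_width: -0.4
```

Call:
apply_moves(increments="0.001 0 0 0 0 0 1;0.001 0 0 0 0 0 1")

```text
t: 21.32
eef_pos: [619.0, -73.4, 38.2]
tool_rot: [-0.0, 0.118, 0.993, -0.0]
force: [-3.0, 0.2, 0.8]
grip_width: 0.2
```

Call:
apply_moves(increments="0.001 0 0 0 0 0 1;0.001 0 0 0 0 0 1")

```text
t: 21.58
eef_pos: [619.3, -73.4, 38.1]
tool_rot: [-0.001, 0.118, 0.993, -0.0]
force: [-9.0, 1.2, 5.1]
grip_width: 0.1
```

The signature is clear: about 2 N of drag, a drop to 0 at x=617.5 (the snap), then a stiff contact at 619 (the pad, 9 N). I ease off slightly and drag towards +y to seat the bar on the stop.

Call:
apply_moves(increments="-0.0005 0.001 0 0 0 0 1;-0.0005 0.002 0 0 0 0 1;-0.0005 0.003 0 0 0 0 1;-0.0005 0.004 0 0 0 0 1")

```text
t: 22.08
eef_pos: [619.3, -69.9, 38.1]
tool_rot: [-0.0, 0.119, 0.993, -0.0]
force: [-4.1, -3.1, -1.5]
grip_width: 0.2
```

Call:
apply_moves(increments="-0.01 0 0 0 0 0 1;-0.03 0 0 0 0 0 1;-0.05 0 0.03 0 0 0 1;-0.07 -0.03 0.08 0 0 0 1;-0.10 -0.08 0.12 0 0 0 1;-0.12 -0.13 0.15 0 0 0 1;-0.13 -0.18 0.16 0 0 0 1;-0.14 -0.23 0.16 0 0 0 1;-0.15 -0.28 0.16 0 0 0 1;-0.16 -0.33 0.16 0 0 0 1;-0.16 -0.36 0.16 0 0 0 1;-0.16 -0.36 0.16 0 0 0 1")

```text
t: 23.58
eef_pos: [458.9, -431.3, 197.9]
tool_rot: [0.0, 0.12, 0.993, -0.0]
force: [-0.7, 1.0, -1.2]
grip_width: -0.2
```

Run:
```python
from h import *
s=manip.read_state();print(s["eef_pos"],s["force"],s["t"])
p,d=eyes.capture("scene");a=p;u,v=proj("scene",[(630,-15,30)])[0].astype(int);c1=cv2.resize(p[v-30:v+30,u-55:u+55,::-1],(770,300),interpolation=2)
p,d=eyes.capture("top");u,v=proj("top",[(630,-15,30)])[0].astype(int);c2=cv2.resize(p[v-21:v+21,u-55:u+55,::-1],(770,294),interpolation=2)
print(u,v);cv2.imwrite("pics/top7.png",p[:,:,::-1]);cv2.imwrite("pics/scene7.png",a[:,:,::-1]);cv2.imwrite("pics/c7.png",np.vstack([c2,c1]))
```

```text
[ 458.86505077 -431.31337977  197.91443921] [-0.66653875  0.95785742 -1.17491222] 23.575
297 159
```

View pics/c7.png

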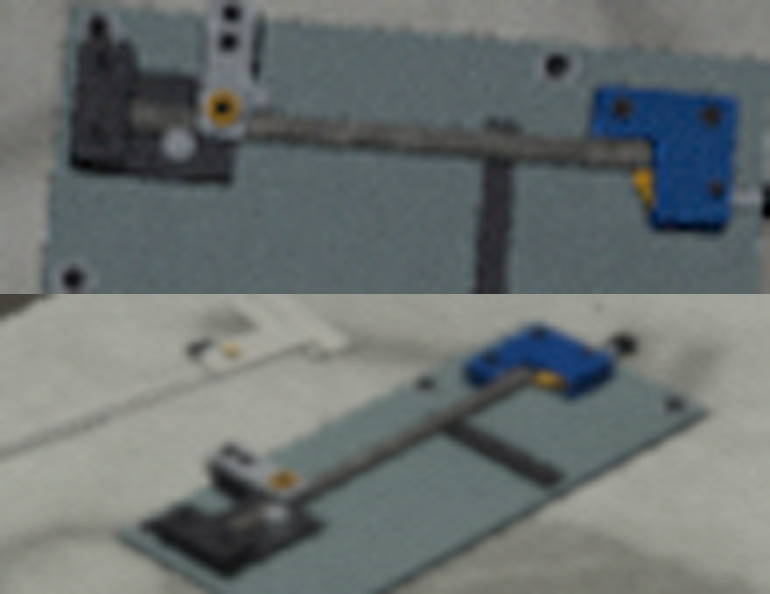

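The view shows the bar in line, the tongue (crop (643,190)) out on the loading side behind the tail, and the nose at the stop (crop (132,110)). I measure the nose gap numerically.

Run:
```python
from h import *
p=cv2.imread("pics/top7.png").astype(np.float32)
a=np.radians(3.6);R=np.array([[np.cos(a),np.sin(a)],[-np.sin(a),np.cos(a)]])
def W(x,y,z): return np.r_[R@[x,y]+[637,-14.5],z]
def prof(xf,ys,z):
    return np.array([cv2.remap(p,*[np.float32([[k]]) for k in proj("top",[W(xf(y),y,z)])[0]],1).ravel() for y in ys])
def cl(y): # bar centreline search by darkness/contrast
    pass
q=lambda u,v:ray("top",[(297-55+u/7,159-21+v/7)],27)[0][:2]
for uv in((132,110),(350,133),(500,145),(652,152)): print(uv,(R.T@(q(*uv)-[637,-14.5])).round(1))
A=R.T@(q(170,113)-[637,-14.5]);B=R.T@(q(640,151)-[637,-14.5])
f=lambda y:A[0]+(B[0]-A[0])*(y-A[1])/(B[1]-A[1])
for lo,hi in((84,104),(-104,-86)):
    ys=np.arange(lo,hi,1.);v=np.mean([prof(lambda y:f(y)+o,ys,27) for o in(-2,0,2)],0);print([(int(y),*map(int,k)) for y,k in zip(ys,v)])
```

```text
(132, 110) [ 2.4 93.6]
(350, 133) [ 0.2 13.6]
(500, 145) [  0.1 -41.1]
(652, 152) [  1.9 -96.3]
[(84, 66, 68, 68), (85, 68, 70, 69), (86, 70, 72, 71), (87, 72, 74, 74), (88, 74, 76, 76), (89, 74, 76, 76), (90, 73, 75, 75), (91, 73, 74, 74), (92, 72, 73, 73), (93, 71, 72, 72), (94, 65, 65, 65), (95, 57, 56, 56), (96, 50, 48, 48), (97, 49, 46, 45), (98, 47, 43, 42), (99, 48, 43, 43), (100, 50, 44, 44), (101, 51, 45, 46), (102, 50, 46, 46), (103, 49, 46, 45)]
[(-104, 105, 59, 22), (-103, 105, 59, 20), (-102, 105, 58, 18), (-101, 105, 57, 17), (-100, 109, 60, 19), (-99, 114, 63, 21), (-98, 111, 61, 22), (-97, 97, 53, 20), (-96, 84, 46, 20), (-95, 77, 54, 36), (-94, 71, 63, 55), (-93, 69, 70, 68), (-92, 72, 73, 73), (-91, 75, 77, 77), (-90, 75, 77, 78), (-89, 75, 76, 77), (-88, 75, 77, 78), (-87, 76, 78, 80)]
```

```bash
python3 -c "
from plant import ticket;print(ticket.job_done())"
```

```text
the job is handed in; nothing more can be done
None
```

The bar is loaded and locked in the jig as far as my checks show. I handed the job in at about 23.7 s of the 48 s allowed; it reports no verdict.

**What I did:**
- I picked the shorter of the two bars and gripped it near its middle.
- I slid it in under the bush plate at about 20° until it butted the stop at about 6 N, set it on the rests and let go.
- I swung it in with the side of the shut fingers, up to about 9 N over the tongue. I felt the snap, then the pad about 1.5 mm further on at 9 N.
- I then dragged the bar lightly towards the stop and moved the arm clear.

**Last checks:**
- The top picture puts the nose end at jig y ≈ 94.9 mm and the other end at ≈ -94.6 mm, good to about 1 mm. That means it is up against the stop.
- The tongue is visibly out behind the bar's end. I did not measure the tongue joint or the bar's flatness; the bar looks flat in the side view.
- The caliper, marker, tape measure and screwdriver were not approached, and I did not measure them afterwards.

**What went wrong:** the first push used the tapered finger backs. They only pressed down on the bar's top edge (8.6 N) without swinging it. I turned the tool a quarter turn and pushed again.

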